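# Pull-test a bench bracket with a spring gauge

### The job

Pull-test the red bracket on the bench: take the spring gauge out of its grey fitted tray, lay it flat on the bench with its steel crossbar behind the bracket's two prongs and its rod down between them, and let go of it. Then take it by its black handle, draw it straight out until the red pointer stands in line with the green marker and hold it there for a good second, never pulling it well past the marker; ease it back gently until the spring is slack (never let it snap back) and leave it lying flat, still hooked in the bracket. Leave the bottle, spirit level, parts bin and can where they are.

Things in the scene. Friction and masses are not known exactly. Their poses are not given: they have to be found in the camera images.
- gauge: Loose spring pull gauge, 0.24 kg, 196 mm long, lying along x. Origin: under the middle of its aluminium barrel (80 x 34 x 28 mm); +x towards the head, z up. Black D handle at x -86 to -40. Head, one sliding piece, when slack: bare rod 10 x 10 mm (x 40 to 66, z 11 to 21), crossbar, orange tab. Starts in the tray, 6 mm above the bench, head sticking out; only the head can be gripped there.
- gauge_handle: The black D handle, rigid with the barrel. Origin: centre of its grip bar, axes as the gauge. Grip bar 14 mm (x) x 60 mm (y) x 22 mm high, 14 mm above the gauge's underside. Between the bar and the barrel is a finger opening 32 mm (x) by 44 mm (y); its two side arms are 8 mm thick.
- rod (a joint): How far the rod is drawn out of the barrel, m: 0 slack, up to 0.05. The spring pulls it in with about 2 N at 0 and 350 N/m more. The red pointer on top of the barrel moves with the rod, from 25 mm behind the barrel's middle towards the head.
- marker (a joint): Where the green marker (8 mm wide, on both sides of the pointer's slot on top of the barrel) is set on this gauge: the value of joint rod (m) at which the pointer stands in line with the marker's middle. It does not move in use; 0.016 to 0.034.
- crossbar (a point): Centre of the steel crossbar (10 x 64 x 14 mm, long side along y), 16 mm above the gauge's underside. Axes as the gauge.
- tab (a point): Grip point in the orange tab (18 mm wide, 22 mm high, x 76 to 111 and z 8 to 30 in the gauge's frame when slack), 25 mm in +x from the crossbar's centre, 19 mm above the gauge's underside. Axes as the gauge.
- pointer (a point): Tip of the red pointer on top of the barrel, 3 mm thick; moves with the rod. Axes as the gauge.
- marker_line (a point): Middle of the green marker, on top of the barrel. Axes as the gauge.
- slot (a point): Fixed red bracket: midway between its prongs, on their rear (+x) faces, on its base plate, 6 mm above the bench; z up. Prongs x -8 to 0, 24 mm wide, 20 mm gap for the rod, tops 39 mm up. Crossbar goes on the +x side (centre at x 5 to 23), the barrel on the bench at -x; pull to -x. Plate 70 x 100 mm, x -8 to 62. Cheeks at |y| 39 to 45, x -4 to 26, 24 mm high.
- tray: Fixed grey tray, 138 x 96 x 50 mm, open at its +x end. Origin on the bench under the stored gauge's barrel middle, axes as that gauge; block x -98 to 40, floor 6 mm thick. Channel 46 mm wide for the barrel, recess 76 mm wide for the handle, with a post inside it; walls 16 mm higher than the barrel, so fingers do not fit beside it: lift the gauge straight up by its head.
- oil_bottle: Bystander: black bottle with yellow label, 52 mm across, 120 mm high, standing. Origin: centre of its underside.
- level: Bystander: red spirit level standing on its edge, 24 x 180 x 45 mm, long side along y. Origin: centre of its underside.
- parts_bin: Bystander: clear open bin of brass bushings, 110 x 150 x 50 mm. Origin: centre of its underside.
- grease_can: Bystander: can with a green label, 72 mm across, 100 mm high. Origin: centre of its underside.
Mind the look-alikes: they are no part of the job. Of the things that look like the part that bears slot, take the one that is nearest to the robot's base at the start.

How it is judged:
By the outcome, as a careful person would: the job done as asked, in the order asked, and still so for the second after the job is handed in, with the robot touching nothing.
It also fails if it takes over 58 s, if anything falls off the work surface, if the arm or the gripper's body presses on something with over 40 N, if the wrist force passes 120 N, or if a joint passes its speed limit or range.

### The arm

A 6-joint arm with a two-finger parallel gripper is mounted at the origin on the work surface. World frame = base frame: x ahead of the robot, y to its left, z up, the work surface at z = 0. Lengths are in m, angles in rad, forces in N, time in s.
With the tool pointing down it reaches from about 0.375 to 0.9 m from the base axis. Payload 3.1 kg.
Tool frame: the origin (TCP) lies at the very end of the fingers, on their centre line; the grasp point (between the pads) lies 19 mm behind it; z points along the fingers, y is the line along which they close (so a half turn about z gives the same grasp; the last joint's range is limited). The gripper opens to 85 mm and grips with 20 to 120 N. Pads are 22 mm wide; open, the fingers measure 114 mm over their backs; the gripper's body (76 mm by 85 mm) begins 54 mm behind the grasp point. The pads swing forward as they close: fully open they stand 13 mm farther back than shut.
Start: joints at [-1.371, 0.527, 1.433, -0, 1.181, -0.178], TCP at [0.231, -0.581, 0.231] pointing down, gripper open.
Joint ranges: [-3.08, 3.08], [-0.75, 2.2], [0.22, 2.44], [-1.43, 4.57], [0, 2.65], [-2.85, 2.85]. Speed limits (rad/s): [2.79, 2.79, 3.14, 3.14, 3.14, 3.14].

### API

Orientations are given as a unit quaternion [x, y, z, w].
In Python, from station import manip, vision gives the robot as it stands.
- The arm moves only by the tool drive_tool, never from a script. Its argument "deltas" is a list that holds one entry, the list of rows, each a list of 4 numbers: the shift along the tool's x, y, z in mm, then the turn about the tool's z in rad. A call has 1 to 5 rows; each row is the pose to reach, as a shift and turn from the pose commanded when the call began, along the tool's axes at that moment; what a row does not reach only later rows make up. A row lasts 1/12 s, in which the tool goes at most 41.7 mm and 7.16 degrees, less where a joint would pass 70% of its speed; a pose out of reach is approached as far as the arm can. A call with a gripper value outside its range is refused whole. "jaw" is the finger opening in mm, from 0 to 85.4, set as the call begins (left out, the last holds). The fingers move at their own pace and stop on an object; "force" is the grip in N (left out, the last holds). Time passes only in rows, so rows that repeat a pose let the fingers close. It gives the time, the measured TCP pose, the force, the opening and the grip force at its end, in the units of the state.
- manip.sense(): the state, without advancing time (a new reading comes with each control period).
- vision.snapshot(name): name is "scene" or "top" or "wrist"; returns the picture (384x512x3 uint8, red, green, blue); there is no depth.
- vision.camera_model(name): a dict with "camera_matrix" (3x3 intrinsics, pixels), "rvec" (rotation vector, rad) and "tvec" (3), from world to camera coordinates, as OpenCV has them. Camera axes: x right, y down, z forward; pixel columns grow to the right and rows downward; lengths in m; the calibration is good to about 2 mm. A picture is of the moment at which its call begins: read the wrist's pose just before it. camera_model takes no time and is no camera call; for the wrist camera it gives the pose at the moment of the call.
- manip.sign_off(): hands the job in; it is judged then, once.
The state is a dict: "t": time; "q": joint angles; "qd": joint speeds; "tau": joint torques, N m; "tcp_pos": TCP position; "tool_rot": TCP orientation; "force": force on the tool from outside, world axes, zero at the start; "ft_torque": the same for the moment, N m; "finger_gap": opening from 0.0 (shut) to 1.0 (fully open); "gripper_force": force on a finger pad.
Only numpy, scipy, OpenCV 4.12 (cv2) and the standard library are available. Lean on these libraries where they do the work, as an engineer would, in place of code of your own. Each camera call takes 0.05 s, during which the arm holds its last target. There are 200 camera calls.

## Working session

There is one attempt and no reset: what is moved stays moved. The work goes in short steps, Python scripts to look and compute and a tool call to move; the robot and the scene stay as the last step left them, time stands still between calls to the robot, and variables do not carry over. Pictures are saved under pics/ and viewed, at most 14 in all, crops included, and the job is handed in when it is done.

Besides the shell and the picture viewer there is one more tool, called after "Request:" by a JSON object that holds its "op" and its "data", one argument or row to a line. drive_tool: Moves the arm, as the interface text tells. Its arguments: {"type":"object","properties":{"deltas":{"type":"array"},"jaw":{"type":"number"},"force":{"type":"number"}},"required":["deltas"]}

```bash
mkdir -p pics; cat > h.py <<'E'
import numpy as np, cv2
from station import manip, vision
def ray(name,uv,z,m=None):
    m=m or vision.camera_model(name); K=np.array(m["camera_matrix"]); R=cv2.Rodrigues(np.array(m["rvec"],float))[0]; t=np.array(m["tvec"],float).ravel()
    c=-R.T@t; d=R.T@np.linalg.inv(K)@np.array([uv[0],uv[1],1.]); return c+d*(z-c[2])/d[2]
def snap(name,fn):
    im=vision.snapshot(name); im=cv2.cvtColor(im,cv2.COLOR_RGB2BGR); cv2.imwrite("pics/%s.png"%fn,im); return im
E
python3 - <<'E'
from h import *
print(manip.sense())
a=snap("scene","scene0");b=snap("top","top0")
cv2.imwrite("pics/both.png",cv2.resize(np.vstack([a,b]),None,fx=.78,fy=.78) if 0 else cv2.resize(b,(800,600)))
for n in("scene","top"):
    m=vision.camera_model(n);R=cv2.Rodrigues(np.array(m["rvec"],float))[0];print(n,np.array(m["camera_matrix"]).round(1).tolist(),(-R.T@np.array(m["tvec"]).ravel()).round(3),R.round(2).tolist())
E
```

```text
{'t': 0.0, 'q': array([-1.37049899e+00,  5.28461439e-01,  1.43391607e+00,  1.34284224e-05,
        1.18139282e+00, -1.78511996e-01]), 'qd': array([ 0.00038058, -0.00140032, -0.00030388,  0.0010198 , -0.00245008,
       -0.00147309]), 'tau': array([ 5.34451756e-04, -4.42353487e+01, -1.78022182e+01, -6.75442652e-05,
        8.35040380e-03,  1.17268648e-07]), 'tcp_pos': array([ 0.23101223, -0.57996381,  0.23033214]), 'tool_rot': array([ 9.82116394e-01,  1.88271619e-01, -5.65173173e-06, -1.08884318e-03]), 'force': array([-0.65525261, -0.43246083,  0.05028093]), 'ft_torque': array([ 0.03063772, -0.00135519, -0.01380226]), 'gripper_force': 0.0, 'finger_gap': 0.9999368350673151}
scene [[413.0, 0.0, 255.4], [0.0, 413.0, 191.3], [0.0, 0.0, 1.0]] [ 1.573 -0.117  0.74 ] [[0.18, 0.98, -0.0], [0.58, -0.11, -0.81], [-0.8, 0.14, -0.59]]
top [[495.2, 0.0, 257.1], [0.0, 495.2, 192.5], [0.0, 0.0, 1.0]] [0.335 0.048 1.776] [[-0.03, -1.0, -0.01], [-0.99, 0.03, -0.17], [0.17, 0.0, -0.99]]
```

View pics/both.png

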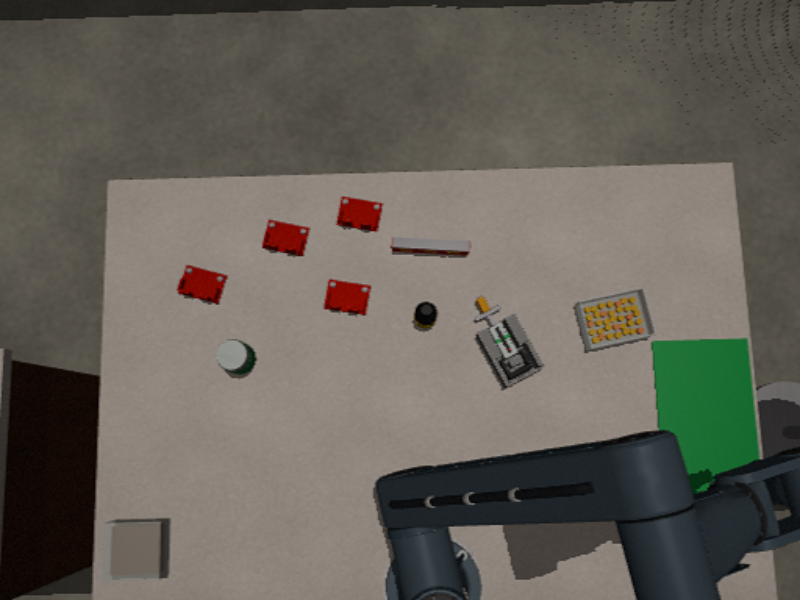

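View pics/scene0.png

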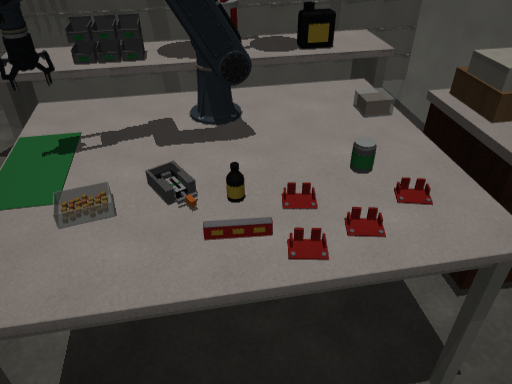

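```bash
python3 - <<'E'
from h import *
for n,mn in(("top",150),("scene",150)):
    im=cv2.imread("pics/%s0.png"%n); hsv=cv2.cvtColor(im,cv2.COLOR_BGR2HSV)
    red=(((hsv[...,0]<6)|(hsv[...,0]>174))&(hsv[...,1]>170)&(hsv[...,2]>60)).astype(np.uint8)
    k,l,s,c=cv2.connectedComponentsWithStats(red)
    for i in range(1,k):
        if s[i,4]>mn:
            p=ray(n,c[i],.006); cn=max(cv2.findContours((l==i).astype(np.uint8),0,1)[0],key=len); r=cv2.minAreaRect(cn); 
            print(n,"red",c[i].round(1),s[i,4],p.round(3),np.hypot(*p[:2]).round(3),[ray(n,q,.006)[:2].round(3).tolist() for q in cv2.boxPoints(r)])
    org=((hsv[...,0]>8)&(hsv[...,0]<20)&(hsv[...,1]>170)&(hsv[...,2]>100)).astype(np.uint8)
    k,l,s,c=cv2.connectedComponentsWithStats(org)
    for i in range(1,k):
        if s[i,4]>25: print(n,"org",c[i].round(1),s[i,4],ray(n,c[i],.03).round(3))
im=cv2.imread("pics/top0.png")
print([ray("top",(u*.64,v*.64),.05).round(3).tolist() for u,v in((476,344),(521,315),(543,364),(503,388))],ray("top",(506*.64,352*.64),.03))
cv2.imwrite("pics/crop.png",np.hstack([cv2.resize(im[110:260,100:250],(400,400)),cv2.resize(im[170:260,280:370],(400,400))]))
E
```

```text
top red [229.7 136.2] 412 [0.846 0.147 0.006] 0.859 [[0.822, 0.201], [0.89, 0.188], [0.87, 0.093], [0.801, 0.107]]
top red [182.6 151.6] 416 [0.793 0.321 0.006] 0.855 [[0.77, 0.377], [0.837, 0.364], [0.815, 0.268], [0.747, 0.281]]
top red [128.9 181.4] 447 [0.687 0.517 0.006] 0.86 [[0.667, 0.576], [0.735, 0.56], [0.705, 0.46], [0.638, 0.477]]
top red [221.7 189.7] 457 [0.646 0.179 0.006] 0.671 [[0.622, 0.233], [0.69, 0.221], [0.671, 0.126], [0.603, 0.139]]
top org [308.8 194.7] 29 [ 0.615 -0.133  0.03 ]
scene red [298.3 200.3] 425 [0.649 0.176 0.006] 0.673 [[0.58, 0.144], [0.599, 0.246], [0.689, 0.218], [0.671, 0.122]]
scene red [412.8 195.7] 382 [0.691 0.516 0.006] 0.862 [[0.702, 0.447], [0.641, 0.48], [0.676, 0.585], [0.736, 0.549]]
scene red [363.9 226.7] 535 [0.795 0.319 0.006] 0.857 [[0.813, 0.257], [0.726, 0.293], [0.756, 0.401], [0.841, 0.359]]
scene red [220.8 230.9] 156 [ 0.741 -0.062  0.006] 0.743 [[0.721, -0.107], [0.73, -0.011], [0.772, -0.016], [0.763, -0.108]]
scene red [306.4 248.9] 658 [0.849 0.143 0.006] 0.861 [[0.782, 0.112], [0.802, 0.216], [0.89, 0.187], [0.872, 0.09]]
scene org [190.1 198. ] 42 [ 0.611 -0.134  0.03 ]
[[0.522, -0.113, 0.05], [0.585, -0.217, 0.05], [0.474, -0.26, 0.05], [0.423, -0.168, 0.05]] [ 0.50455796 -0.18134731  0.03      ]
```

View pics/crop.png

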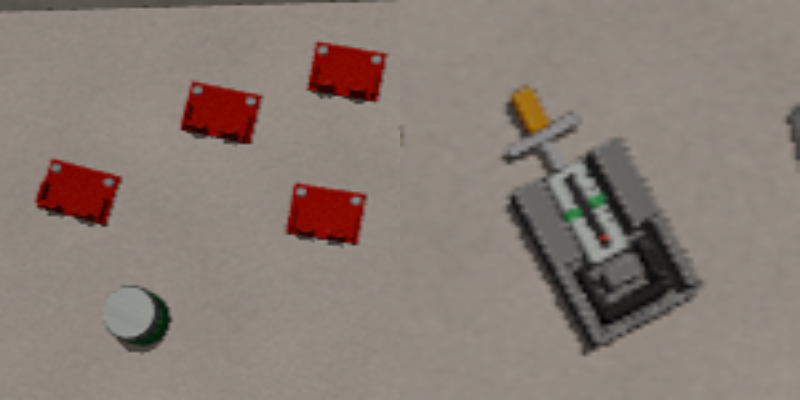

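Candidates for the bracket, in top-image px (512 wide): (230,136), (183,152), (129,181) and (222,190). Their ranges are 0.859, 0.855, 0.860 and 0.671 m, so (222,190) is nearest the base and is the one meant. The crop confirms it: lower right, plate with prongs toward the robot. The gauge in its tray has its orange tab at (309,195), and the green marker is visible.

```bash
python3 - <<'E'
from h import *
s=manip.sense();m=vision.camera_model("wrist");R=cv2.Rodrigues(np.array(m["rvec"],float))[0]
c=-R.T@np.array(m["tvec"]).ravel()
from scipy.spatial.transform import Rotation as Ro
T=Ro.from_quat(s["tool_rot"]).as_matrix()
print(np.array(m["camera_matrix"]).round(1).tolist(),"cam in tool",(T.T@(c-s["tcp_pos"])).round(4),"axes in tool",(T.T@R.T).round(2).tolist())
print([ray("top",(u*.64,v*.64),z).round(3).tolist() for u,v,z in((425,310,.12),(233,350,.1))])
E
```

```text
[[305.6, 0.0, 258.8], [0.0, 305.6, 192.2], [0.0, 0.0, 1.0]] cam in tool [ 0.067  -0.0011 -0.1422] axes in tool [[0.0, -0.96, -0.26], [1.0, 0.0, -0.0], [0.0, -0.26, 0.96]]
[[0.592, 0.001, 0.12], [0.518, 0.421, 0.1]]
```

Request:
{"op": "drive_tool", "data": {
  "deltas": [
    [[34,-19,0,0],[68,-38,0,0],[102,-57,0,0],[136,-76,0,0],[170,-95,0,0]]
  ]
}}

```text
t: 0.52
tcp_pos: [0.3545, -0.4278, 0.2309]
tool_rot: [0.982, 0.188, -0.0, -0.001]
force: [0.6, -0.2, 0.2]
finger_gap: 0.997
gripper_force: 0.0
```

Request:
{"op": "drive_tool", "data": {
  "deltas": [
    [[34,-19,0,0],[68,-38,0,0],[102,-57,0,0],[136,-76,0,0],[170,-95,0,0]]
  ]
}}

```text
t: 0.93
tcp_pos: [0.4775, -0.2765, 0.231]
tool_rot: [0.982, 0.188, -0.0, -0.0]
force: [-0.1, -0.6, 0.1]
finger_gap: 1.003
gripper_force: 0.0
```

Request:
{"op": "drive_tool", "data": {
  "deltas": [
    [[34,-20,0,0],[68,-40,0,0],[102,-60,0,0],[132,-80,0,0],[132,-80,0,0]]
  ]
}}

```text
t: 1.35
tcp_pos: [0.5727, -0.1495, 0.231]
tool_rot: [0.982, 0.191, 0.001, -0.001]
force: [0.2, -1.0, 0.1]
finger_gap: 1.004
gripper_force: 0.0
```

```bash
python3 - <<'E'
from h import *
import pickle
print(manip.sense()["qd"].round(3))
m=vision.camera_model("wrist");im=snap("wrist","w0");pickle.dump(m,open("w0.pkl","wb"))
cv2.imwrite("pics/w0b.png",cv2.resize(im,(800,600)))
hsv=cv2.cvtColor(im,cv2.COLOR_BGR2HSV)
org=((hsv[...,0]>8)&(hsv[...,0]<20)&(hsv[...,1]>170)&(hsv[...,2]>60)).astype(np.uint8)
grn=((hsv[...,0]>45)&(hsv[...,0]<80)&(hsv[...,1]>130)&(hsv[...,2]>50)).astype(np.uint8)
red=(((hsv[...,0]<6)|(hsv[...,0]>174))&(hsv[...,1]>150)&(hsv[...,2]>60)).astype(np.uint8)
for n,b,z in(("org",org,.036),("grn",grn,.034),("red",red,.036)):
    k,l,s,c=cv2.connectedComponentsWithStats(b)
    for i in range(1,k):
        if s[i,4]>15: 
            cn=max(cv2.findContours((l==i).astype(np.uint8),0,1)[0],key=len);r=cv2.boxPoints(cv2.minAreaRect(cn))
            print(n,c[i].round(1),s[i],ray("wrist",c[i],z,m).round(4),[ray("wrist",q,z,m)[:2].round(4).tolist() for q in r])
E
```

```text
[-0.081 -0.013  0.037 -0.083  0.003 -0.069]
grn [450.3 375.5] [435 362  31  22 380] [ 0.4061 -0.499   0.034 ] [[0.4179, -0.4679], [0.4332, -0.5054], [0.4028, -0.5245], [0.3871, -0.4862]]
red [18.9  9.3] [  0   0  47  31 706] [0.6329 0.1318 0.036 ] [[0.634, 0.1505], [0.6509, 0.1088], [0.6245, 0.1032], [0.6071, 0.146]]
```

View pics/w0b.png

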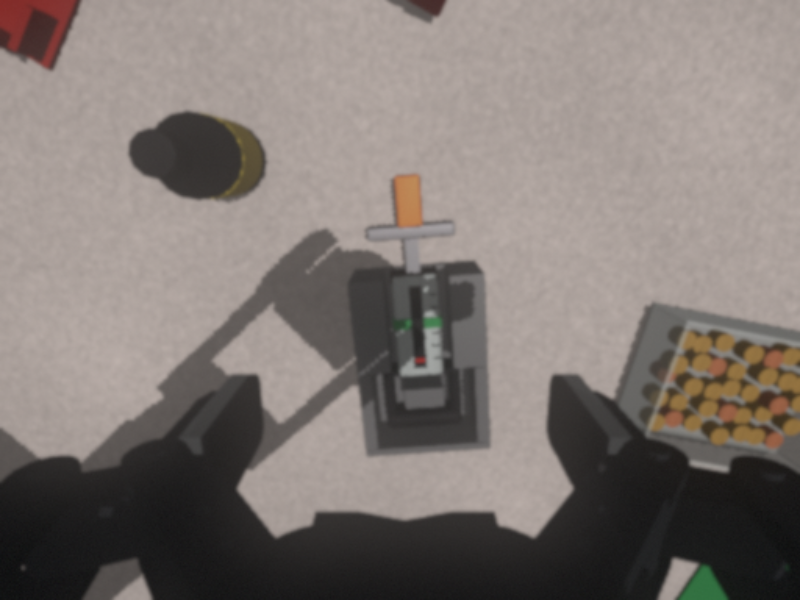

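The wrist view shows the gauge in its tray: tab at (408,200), crossbar (410,230), green marker (418,323), pointer (420,361), all in 800-px coordinates. The bottle stands to the upper left.

```bash
python3 - <<'E'
from h import *
import pickle
m=pickle.load(open("w0.pkl","rb"));im=cv2.imread("pics/w0.png");hsv=cv2.cvtColor(im,cv2.COLOR_BGR2HSV)
W=np.zeros(im.shape[:2],np.uint8);W[100:300,220:320]=1
org=W*((hsv[...,0]>5)&(hsv[...,0]<22)&(hsv[...,1]>110)&(hsv[...,2]>90))
grn=W*((hsv[...,0]>45)&(hsv[...,0]<85)&(hsv[...,1]>90)&(hsv[...,2]>30))
red=W*(((hsv[...,0]<5)|(hsv[...,0]>172))&(hsv[...,1]>110)&(hsv[...,2]>50))
g={}
for n,b,z in(("org",org,.036),("grn",grn,.034),("red",red,.036)):
    k,l,s,c=cv2.connectedComponentsWithStats(b.astype(np.uint8))
    for i in range(1,k):
        if s[i,4]>5:
            cn=max(cv2.findContours((l==i).astype(np.uint8),0,1)[0],key=len);r=cv2.boxPoints(cv2.minAreaRect(cn)); p=ray("wrist",c[i],z,m);g.setdefault(n,[]).append(p)
            print(n,c[i].round(1),s[i,4],p.round(4),[ray("wrist",q,z,m)[:2].round(4).tolist() for q in r])
T=g["org"][0];G=np.mean(g["grn"],0);P=g["red"][0]
for a,b in((G,T),(P,T)): print(np.arctan2(*(b-a)[1::-1]),np.linalg.norm((b-a)[:2]))
# crossbar ends and pixel guesses, scaled from 800
A,B=[ray("wrist",(u*.64,v*.64),.022+.007,m) for u,v in((368,233),(453,228))];print(A,B,(A+B)/2,np.arctan2(-(A-B)[0],(A-B)[1]),np.linalg.norm(A-B))
s=manip.sense();print(s["tcp_pos"],s["q"].round(3))
E
```

```text
org [260.7 128.3] 495 [ 0.6161 -0.1324  0.036 ] [[0.6274, -0.1173], [0.6348, -0.1321], [0.6046, -0.1477], [0.597, -0.1325]]
grn [260.  207.1] 21 [ 0.5323 -0.1657  0.034 ] [[0.5338, -0.1626], [0.5355, -0.1669], [0.531, -0.1688], [0.5292, -0.1644]]
grn [276.2 205.8] 46 [ 0.5409 -0.1826  0.034 ] [[0.5411, -0.1772], [0.545, -0.1869], [0.5405, -0.1888], [0.5365, -0.1791]]
red [268.6 230.1] 25 [ 0.5103 -0.1856  0.036 ] [[0.5116, -0.1818], [0.5138, -0.1873], [0.5091, -0.1892], [0.5069, -0.1838]]
0.48412575695502696 0.08986604632110182
0.46630679760809923 0.11850357436703897
[ 0.58380658 -0.11499991  0.029     ] [ 0.61013236 -0.17021806  0.029     ] [ 0.59696947 -0.14260899  0.029     ] 0.4448829755664064 0.061172627447202185
[ 0.57103999 -0.15198062  0.23076389] [-4.490e-01  4.820e-01  1.521e+00  1.000e-03  1.139e+00  7.370e-01]
```

Request:
{"op": "drive_tool", "data": {
  "deltas": [
    [[20,-1,30,-0.05],[40,-2,60,-0.089],[52,-2,95,-0.089],[52,-2,130,-0.089],[52,-2,150,-0.089]]
  ],
  "jaw": 50,
  "force": 100
}}

```text
t: 1.82
tcp_pos: [0.6151, -0.1341, 0.0772]
tool_rot: [0.973, 0.232, -0.003, -0.002]
force: [0.0, -0.4, -0.1]
finger_gap: 0.59
gripper_force: 0.0
```

Request:
{"op": "drive_tool", "data": {
  "deltas": [
    [[0,0,0,0],[0,0,0,0]]
  ]
}}

```text
t: 1.98
tcp_pos: [0.616, -0.1348, 0.08]
tool_rot: [0.973, 0.231, -0.002, -0.001]
force: [-0.1, 0.0, 1.0]
finger_gap: 0.586
gripper_force: 0.0
```

```bash
cat >> h.py <<'E'
def to(x,y,z=None,yaw=None):
    s=manip.sense();q=s["tool_rot"];w=2*np.arctan2(q[1],q[0]);w=(w+np.pi)%(2*np.pi)-np.pi;p=s["tcp_pos"];d=np.array([x,y])-p[:2]
    print("t",round(s["t"],2),"p",p.round(4),"yaw",round(w,3),"d tool mm",(1000*np.array([d@[np.cos(w),np.sin(w)],d@[np.sin(w),-np.cos(w)],p[2]-(z if z is not None else p[2])])).round(1),"turn",None if yaw is None else round(w-yaw,3),"F",s["force"].round(1),"gap",round(s["finger_gap"]*85.4,1),"q6",s["q"][5].round(2))
E
python3 - <<'E'
from h import *
to(.6183,-.1313,.015,.468)
m=vision.camera_model("wrist");im=snap("wrist","w1");hsv=cv2.cvtColor(im,cv2.COLOR_BGR2HSV)
org=((hsv[...,0]>5)&(hsv[...,0]<22)&(hsv[...,1]>110)&(hsv[...,2]>90)).astype(np.uint8)
k,l,s,c=cv2.connectedComponentsWithStats(org)
for i in range(1,k):
    if s[i,4]>200: print(c[i],s[i],ray("wrist",c[i],.036,m))
E
```

```text
t 1.98 p [ 0.616  -0.1348  0.08  ] yaw 0.467 d tool mm [ 3.6 -2.1 65. ] turn -0.001 F [-0.1  0.   1. ] gap 50.0 q6 0.71
[ 80.06272401 133.15591398] [ 39 112  64  58 558] [ 0.61398951 -0.014171    0.036     ]
[258.26796407 211.73502994] [ 246  183   27   56 1336] [ 0.61784271 -0.13212667  0.036     ]
```

Request:
{"op": "drive_tool", "data": {
  "deltas": [
    [[3,-2,25,0],[3,-2,50,0],[3,-2,65,0],[3,-2,65,0]]
  ]
}}

```text
t: 2.37
tcp_pos: [0.6184, -0.1314, 0.0157]
tool_rot: [0.973, 0.231, -0.001, -0.0]
force: [-0.7, 0.0, -0.4]
finger_gap: 0.587
gripper_force: 0.0
```

Request:
{"op": "drive_tool", "data": {
  "deltas": [
    [[0,0,0,0],[0,0,0,0],[0,0,0,0],[0,0,0,0],[0,0,0,0]]
  ],
  "jaw": 8,
  "force": 100
}}

```text
t: 2.78
tcp_pos: [0.6209, -0.1317, 0.0185]
tool_rot: [0.973, 0.232, 0.002, 0.001]
force: [0.3, 1.0, 5.1]
finger_gap: 0.183
gripper_force: 99.2
```

Request:
{"op": "drive_tool", "data": {
  "deltas": [
    [[0,0,0,0],[0,0,0,0]]
  ]
}}

```text
t: 2.95
tcp_pos: [0.6209, -0.1317, 0.0185]
tool_rot: [0.973, 0.232, 0.002, 0.001]
force: [0.7, 0.7, 6.7]
finger_gap: 0.182
gripper_force: 99.2
```

Request:
{"op": "drive_tool", "data": {
  "deltas": [
    [[0,0,-8,0],[0,0,-18,0],[0,0,-30,0],[0,0,-45,0],[0,0,-60,0]]
  ]
}}

```text
t: 3.37
tcp_pos: [0.6188, -0.1308, 0.0774]
tool_rot: [0.973, 0.232, -0.0, -0.0]
force: [0.7, -0.3, -3.3]
finger_gap: 0.185
gripper_force: 98.1
```

Request:
{"op": "drive_tool", "data": {
  "deltas": [
    [[0,0,-20,0],[0,0,-40,0],[0,0,-65,0],[0,0,-95,0],[0,0,-115,0]]
  ]
}}

```text
t: 3.78
tcp_pos: [0.6197, -0.1311, 0.1948]
tool_rot: [0.973, 0.232, 0.001, 0.001]
force: [0.6, 0.3, -2.3]
finger_gap: 0.178
gripper_force: 98.2
```

Request:
{"op": "drive_tool", "data": {
  "deltas": [
    [[0,0,0,0],[0,0,0,0]]
  ]
}}

```text
t: 3.95
tcp_pos: [0.6196, -0.1311, 0.1931]
tool_rot: [0.973, 0.232, 0.001, 0.001]
force: [-0.7, -0.3, -3.2]
finger_gap: 0.179
gripper_force: 98.2
```

```bash
python3 - <<'E'
from h import *
to(.8,.1)
a=snap("wrist","w2");b=snap("scene","s2");t=snap("top","t2")
cv2.imwrite("pics/v2.png",np.hstack([cv2.resize(a,(400,300)),cv2.resize(b[80:230,100:300],(400,300))]))
E
```

```text
t 3.95 p [ 0.6196 -0.1311  0.1931] yaw 0.468 d tool mm [ 265.2 -125.     0. ] turn None F [-0.7 -0.3 -3.2] gap 15.2 q6 0.72
```

View pics/v2.png

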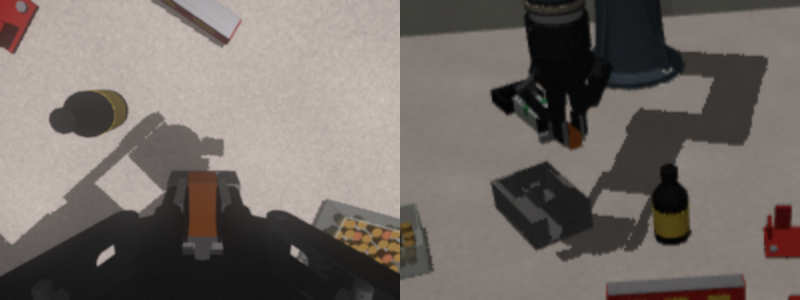

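Image shows the gauge held by its tab (wrist-half px (203,205)), roughly level, and clear of the tray. Next I go over to the bracket.

Request:
{"op": "drive_tool", "data": {
  "deltas": [
    [[5,-16,-10,0],[14,-46,-25,0],[24,-78,-40,0],[33,-110,-50,0],[43,-142,-57,0]]
  ]
}}

```text
t: 4.52
tcp_pos: [0.5926, 0.0172, 0.2486]
tool_rot: [0.973, 0.231, -0.0, -0.0]
force: [0.5, 0.4, -2.1]
finger_gap: 0.183
gripper_force: 98.2
```

Request:
{"op": "drive_tool", "data": {
  "deltas": [
    [[10,-34,0,0],[20,-68,0,0],[30,-100,0,0.08],[40,-132,0,0.18],[47,-155,0,0.28]]
  ]
}}

```text
t: 4.93
tcp_pos: [0.5633, 0.1782, 0.2474]
tool_rot: [0.996, 0.092, -0.001, -0.001]
force: [0.1, 0.4, -1.8]
finger_gap: 0.184
gripper_force: 98.2
```

Request:
{"op": "drive_tool", "data": {
  "deltas": [
    [[10,-13,0,0.1],[13,-20,0,0.2],[13,-20,0,0.3],[13,-20,0,0.388],[13,-20,0,0.388]]
  ]
}}

```text
t: 5.35
tcp_pos: [0.5734, 0.1977, 0.2472]
tool_rot: [0.995, -0.1, -0.001, 0.0]
force: [0.2, -1.2, -2.1]
finger_gap: 0.18
gripper_force: 98.3
```

Request:
{"op": "drive_tool", "data": {
  "deltas": [
    [[0,0,0,0],[0,0,0,0]]
  ]
}}

```text
t: 5.52
tcp_pos: [0.574, 0.1969, 0.2478]
tool_rot: [0.995, -0.099, -0.001, 0.0]
force: [-0.3, 0.9, -2.6]
finger_gap: 0.181
gripper_force: 98.3
```

```bash
python3 - <<'E'
from h import *
import pickle
to(.561,.198,.25,-.2)
m=vision.camera_model("wrist");im=snap("wrist","w3");pickle.dump(m,open("w3.pkl","wb"))
cv2.imwrite("pics/w3b.png",cv2.resize(im,(800,600)))
hsv=cv2.cvtColor(im,cv2.COLOR_BGR2HSV)
red=(((hsv[...,0]<6)|(hsv[...,0]>172))&(hsv[...,1]>110)&(hsv[...,2]>50)).astype(np.uint8)
k,l,s,c=cv2.connectedComponentsWithStats(red)
for i in range(1,k):
    if s[i,4]>300: print(c[i],s[i],ray("wrist",c[i],.006,m))
E
```

```text
t 5.52 p [0.574  0.1969 0.2478] yaw -0.198 d tool mm [-13.    1.5  -2.2] turn 0.002 F [-0.3  0.9 -2.6] gap 15.5 q6 1.92
[105.2      10.01375] [  58    0   87   28 1600] [0.77656931 0.3327268  0.006     ]
[261.7723929  101.63003029] [ 221   71   82   62 4622] [0.64580219 0.17990695 0.006     ]
[ 12.58818011 124.41932458] [   0   98   31   58 1066] [0.67938516 0.48521044 0.006     ]
```

View pics/w3b.png

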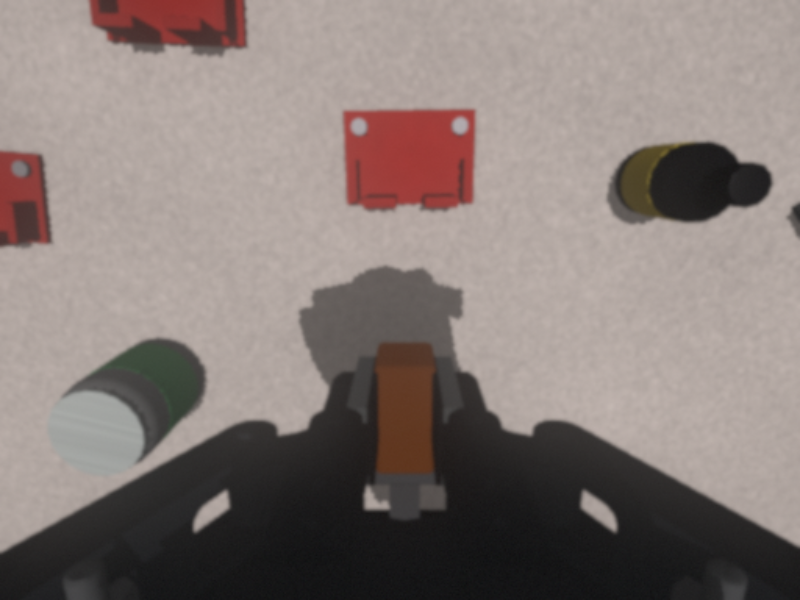

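The bracket sits at (410,157) in the wrist view, with its prongs at (380,200) and (439,200). The tab is held straight between the pads.

```bash
python3 - <<'E'
from h import *
import pickle
m=pickle.load(open("w3.pkl","rb"));im=cv2.imread("pics/w3.png");hsv=cv2.cvtColor(im,cv2.COLOR_BGR2HSV)
red=(((hsv[...,0]<6)|(hsv[...,0]>172))&(hsv[...,1]>110)&(hsv[...,2]>50)).astype(np.uint8)
red[:,:210]=0;red[:,320:]=0;red[150:]=0
ys,xs=np.nonzero(red)
top=np.array([(x,np.nonzero(red[:,x])[0][0]-.5) for x in range(228,298)])
f=np.polyfit(*top.T,1);
rows=range(78,122);L=np.polyfit(rows,[np.nonzero(red[v])[0][0]-.5 for v in rows],1);Rr=np.polyfit(rows,[np.nonzero(red[v])[0][-1]+.5 for v in rows],1)
def X(g): v=72.; 
def inter(g):
    u=0.
    v=72.
    for _ in range(20): u=np.polyval(g,v); v=np.polyval(f,u)
    return u,v
a,b=inter(L),inter(Rr);A,B=ray("wrist",a,.006,m),ray("wrist",b,.006,m)
yd=(A-B)[:2];w=np.arctan2(-yd[0],yd[1]);e=np.array([np.cos(w),np.sin(w)])
print(a,b,"width",np.linalg.norm(yd),"yaw",w,"slot",((A+B)/2)[:2]-.062*e)
for g in(L,Rr):
    p,q=[ray("wrist",(np.polyval(g,v),v),.006,m) for v in(78,120)];print("side yaw",np.arctan2(*(p-q)[1::-1]))
c=[ray("wrist",(u*.64,v*.64),.006,m)[:2] for u,v in((359,127),(460,126))];print("holes",np.mean(c,0),np.arctan2(-(c[0]-c[1])[0],(c[0]-c[1])[1]))
print("gap mid",ray("wrist",(409.5*.64,200*.64),.045,m)[:2])
E
```

```text
(np.float64(219.98594313141922), np.float64(71.23689819157761)) (np.float64(303.0502328287349), np.float64(70.15999085773612)) width 0.09753494218772447 yaw -0.1849667777716532 slot [0.61909468 0.18489452]
side yaw -0.18648640590871865
side yaw -0.19020774807117335
holes [0.66876089 0.17502507] -0.18774334825067335
gap mid [0.61763853 0.18546529]
```

Request:
{"op": "drive_tool", "data": {
  "deltas": [
    [[25,1,10,-0.011],[55,2,25,-0.011],[80,2,50,-0.011],[86,2,80,-0.011],[86,2,110,-0.011]]
  ]
}}

```text
t: 5.98
tcp_pos: [0.6619, 0.1765, 0.1378]
tool_rot: [0.995, -0.095, 0.002, -0.0]
force: [-0.9, 0.3, -2.6]
finger_gap: 0.18
gripper_force: 98.3
```

Request:
{"op": "drive_tool", "data": {
  "deltas": [
    [[0,0,25,0],[0,0,50,0],[0,0,68,0],[0,0,68,0],[0,0,68,0]]
  ]
}}

```text
t: 6.4
tcp_pos: [0.6577, 0.1774, 0.0691]
tool_rot: [0.996, -0.094, -0.001, 0.0]
force: [1.7, 0.2, -2.0]
finger_gap: 0.182
gripper_force: 98.2
```

```bash
python3 - <<'E'
from h import *
to(.6578,.1777,.0135,-.187)
a=snap("wrist","w4");b=snap("scene","s4");t=snap("top","t4")
cv2.imwrite("pics/v4.png",np.hstack([cv2.resize(t[150:240,180:270],(400,400)),cv2.resize(b[150:230,250:330],(400,400))]))
E
```

```text
t 6.4 p [0.6577 0.1774 0.0691] yaw -0.189 d tool mm [ 0.  -0.3 55.6] turn -0.002 F [ 1.7  0.2 -2. ] gap 15.5 q6 1.86
```

View pics/v4.png

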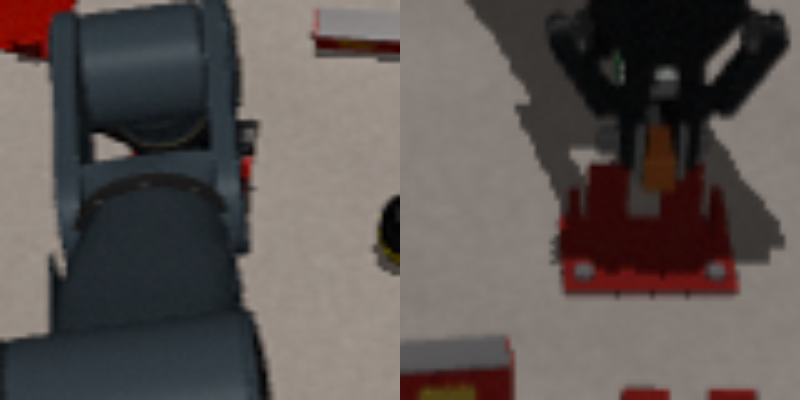

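The scene crop shows the tab held over the bracket, with its line centred on the gap at (643,200). I'll lower it now.

Request:
{"op": "drive_tool", "data": {
  "deltas": [
    [[0,0,9,0],[0,0,18,0],[0,0,27,0],[0,0,36,0],[0,0,42,0]]
  ]
}}

```text
t: 6.97
tcp_pos: [0.6575, 0.1775, 0.0265]
tool_rot: [0.996, -0.094, -0.001, 0.0]
force: [0.2, -0.7, -2.2]
finger_gap: 0.183
gripper_force: 98.3
```

Request:
{"op": "drive_tool", "data": {
  "deltas": [
    [[0,0,3,0],[0,0,6,0],[0,0,8,0],[0,0,10,0],[0,0,10,0]]
  ]
}}

```text
t: 7.38
tcp_pos: [0.6585, 0.1777, 0.0181]
tool_rot: [0.996, -0.094, -0.0, -0.0]
force: [-0.6, 0.1, -1.8]
finger_gap: 0.184
gripper_force: 98.3
```

Request:
{"op": "drive_tool", "data": {
  "deltas": [
    [[0,0,1,0],[0,0,2,0],[0,0,3,0],[0,0,3,0],[0,0,3,0]]
  ]
}}

```text
t: 7.8
tcp_pos: [0.6585, 0.1777, 0.0153]
tool_rot: [0.996, -0.094, 0.0, -0.0]
force: [-0.8, 0.3, -2.2]
finger_gap: 0.18
gripper_force: 98.3
```

Request:
{"op": "drive_tool", "data": {
  "deltas": [
    [[0,0,0,0],[0,0,1,0],[0,0,2,0],[0,0,2,0]]
  ]
}}

```text
t: 8.13
tcp_pos: [0.6586, 0.1777, 0.0133]
tool_rot: [0.996, -0.094, 0.0, -0.0]
force: [0.4, -0.8, -1.3]
finger_gap: 0.18
gripper_force: 98.4
```

Nearly down. I'll creep until the force changes.

Request:
{"op": "drive_tool", "data": {
  "deltas": [
    [[0,0,1,0],[0,0,1.5,0],[0,0,1.5,0]]
  ]
}}

```text
t: 8.38
tcp_pos: [0.6588, 0.1776, 0.0126]
tool_rot: [0.996, -0.094, 0.0, -0.0]
force: [-0.3, -0.4, 3.9]
finger_gap: 0.186
gripper_force: 99.2
```

Request:
{"op": "drive_tool", "data": {
  "deltas": [
    [[0,0,0.5,0],[0,0,1,0],[0,0,1,0],[0,0,1,0]]
  ]
}}

```text
t: 8.72
tcp_pos: [0.659, 0.1776, 0.0122]
tool_rot: [0.996, -0.094, 0.0, -0.0]
force: [-0.9, 0.1, 8.1]
finger_gap: 0.18
gripper_force: 99.7
```

Gauge is on the bench, so I release and rise.

Request:
{"op": "drive_tool", "data": {
  "deltas": [
    [[0,0,-1,0],[0,0,-1,0],[0,0,-1,0],[0,0,-1,0]]
  ],
  "jaw": 45,
  "force": 60
}}

```text
t: 9.05
tcp_pos: [0.6583, 0.1777, 0.0114]
tool_rot: [0.996, -0.094, -0.0, 0.0]
force: [-0.0, 0.5, 0.2]
finger_gap: 0.526
gripper_force: 0.0
```

Request:
{"op": "drive_tool", "data": {
  "deltas": [
    [[0,0,-8,0],[0,0,-20,0],[0,0,-45,0],[0,0,-80,0],[0,0,-115,0]]
  ]
}}

```text
t: 9.47
tcp_pos: [0.6579, 0.1776, 0.1281]
tool_rot: [0.996, -0.094, -0.001, 0.0]
force: [-0.2, 0.5, 0.6]
finger_gap: 0.525
gripper_force: 0.0
```

Request:
{"op": "drive_tool", "data": {
  "deltas": [
    [[-20,0,-25,0],[-50,0,-55,0],[-80,0,-75,0],[-100,0,-80,0],[-100,0,-80,0]]
  ]
}}

```text
t: 9.88
tcp_pos: [0.5568, 0.1977, 0.2104]
tool_rot: [0.996, -0.093, 0.0, -0.0]
force: [-0.4, 0.6, -0.7]
finger_gap: 0.531
gripper_force: 0.0
```

```bash
python3 - <<'E'
from h import *
import pickle
to(.49,.21,.02,1.384)
m=vision.camera_model("wrist");im=snap("wrist","w5");pickle.dump(m,open("w5.pkl","wb"))
cv2.imwrite("pics/w5b.png",cv2.resize(im,(800,600)))
E
```

```text
t 9.88 p [0.5568 0.1977 0.2104] yaw -0.187 d tool mm [-67.9   0.3 190.4] turn -1.571 F [-0.4  0.6 -0.7] gap 45.3 q6 1.91
```

View pics/w5b.png

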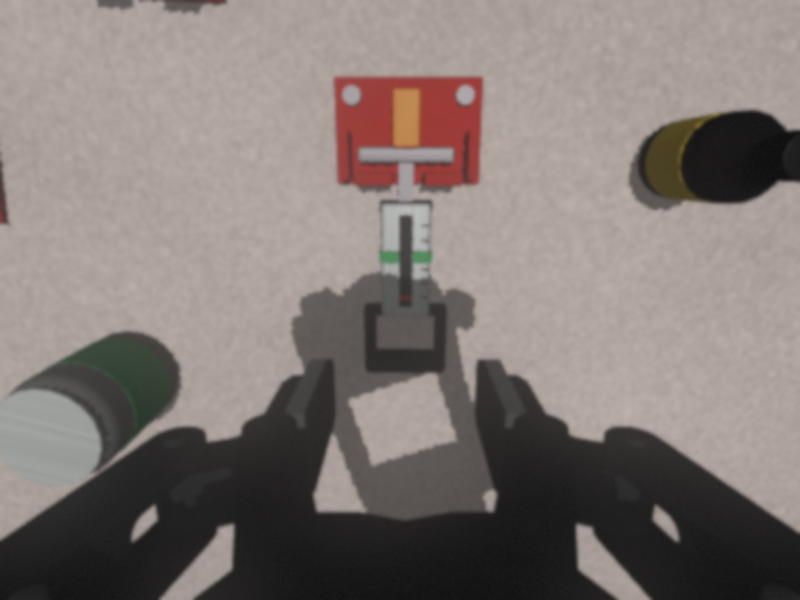

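The gauge lies flat and hooked: crossbar (406,155) behind the prongs, rod between them at (405,180), handle bar at (405,361), marker at (405,257), pointer at (405,298).

```bash
python3 - <<'E'
from h import *
import pickle
m=pickle.load(open("w5.pkl","rb"));im=cv2.imread("pics/w5.png")
R=lambda u,v,z:ray("wrist",(u*.64,v*.64),z,m)[:2]
g=im[:,259].astype(int); print([(v,*g[v]) for v in range(184,245,2)])
e=np.array([np.cos(-.187),np.sin(-.187)])
B=R(405,361,.025);P=R(405,298,.030);G=R(405.5,257,.028);T=R(406,118,.030);F=R(405,203,.028);X=R(406,155,.023)
for n,p in(("bar",B),("ptr",P),("mrk",G),("front",F),("xbar",X),("tab",T)): print(n,p.round(4),round((p-T)@e*1000+93.5,1))
print("yaw",np.arctan2(*(T-B)[::-1]))
hsv=cv2.cvtColor(im,cv2.COLOR_BGR2HSV)
b=((hsv[...,0]>45)&(hsv[...,0]<85)&(hsv[...,1]>90)&(hsv[...,2]>30)).astype(np.uint8);b[:,:235]=0;b[:,285:]=0;b[200:]=0
print("grn",np.argwhere(b).mean(0),b.sum())
r=(((hsv[...,0]<6)|(hsv[...,0]>172))&(hsv[...,1]>60)).astype(np.uint8);r[:,:250]=0;r[:,270:]=0;r[:150]=0;r[215:]=0
print("red",np.argwhere(r).mean(0),r.sum())
E
```

```text
[(184, np.int64(49), np.int64(51), np.int64(53)), (186, np.int64(49), np.int64(51), np.int64(53)), (188, np.int64(48), np.int64(50), np.int64(63)), (190, np.int64(50), np.int64(52), np.int64(84)), (192, np.int64(49), np.int64(51), np.int64(67)), (194, np.int64(50), np.int64(51), np.int64(53)), (196, np.int64(70), np.int64(72), np.int64(72)), (198, np.int64(88), np.int64(90), np.int64(89)), (200, np.int64(86), np.int64(88), np.int64(87)), (202, np.int64(83), np.int64(85), np.int64(88)), (204, np.int64(85), np.int64(87), np.int64(93)), (206, np.int64(86), np.int64(89), np.int64(94)), (208, np.int64(86), np.int64(87), np.int64(93)), (210, np.int64(83), np.int64(86), np.int64(91)), (212, np.int64(85), np.int64(87), np.int64(93)), (214, np.int64(88), np.int64(90), np.int64(95)), (216, np.int64(88), np.int64(91), np.int64(96)), (218, np.int64(87), np.int64(91), np.int64(96)), (220, np.int64(85), np.int64(88), np.int64(93)), (222, np.int64(75), np.int64(77), np.int64(82)), (224, np.int64(48), np.int64(48), np.int64(52)), (226, np.int64(44), np.int64(45), np.int64(48)), (228, np.int64(44), np.int64(45), np.int64(48)), (230, np.int64(44), np.int64(45), np.int64(48)), (232, np.int64(44), np.int64(46), np.int64(49)), (234, np.int64(44), np.int64(46), np.int64(48)), (236, np.int64(45), np.int64(46), np.int64(50)), (238, np.int64(66), np.int64(68), np.int64(73)), (240, np.int64(87), np.int64(89), np.int64(94)), (242, np.int64(92), np.int64(94), np.int64(100)), (244, np.int64(125), np.int64(130), np.int64(138))]
bar [0.4883 0.2114] -74.2
ptr [0.5369 0.2023] -24.7
mrk [0.565  0.1966] 3.9
front [0.6009 0.1902] 40.4
xbar [0.6311 0.1839] 71.2
tab [0.6529 0.1798] 93.5
yaw -0.1896803330345259
grn [164.10465116 258.89534884] 86
red [190.25925926 259.07407407] 27
```

Request:
{"op": "drive_tool", "data": {
  "deltas": [
    [[-15,0,0,-0.12],[-30,0,0,-0.24],[-45,0,0,-0.36],[-60,0,0,-0.48],[-75,0,0,-0.6]]
  ],
  "jaw": 32
}}

```text
t: 10.35
tcp_pos: [0.4874, 0.2104, 0.2067]
tool_rot: [0.978, 0.207, 0.0, 0.0]
force: [-0.0, -0.6, 0.9]
finger_gap: 0.377
gripper_force: 0.0
```

Request:
{"op": "drive_tool", "data": {
  "deltas": [
    [[0,0,0,-0.12],[0,0,10,-0.24],[0,0,30,-0.36],[0,0,60,-0.48],[0,0,90,-0.6]]
  ]
}}

```text
t: 10.77
tcp_pos: [0.4891, 0.2106, 0.1166]
tool_rot: [0.874, 0.487, 0.002, 0.001]
force: [0.1, 0.2, -0.0]
finger_gap: 0.374
gripper_force: 0.0
```

Request:
{"op": "drive_tool", "data": {
  "deltas": [
    [[0,0,20,-0.12],[0,0,40,-0.24],[0,0,50,-0.36],[0,0,50,-0.372],[0,0,50,-0.372]]
  ]
}}

```text
t: 11.18
tcp_pos: [0.4875, 0.2103, 0.0661]
tool_rot: [0.771, 0.637, -0.0, -0.0]
force: [-0.6, -0.2, -0.1]
finger_gap: 0.376
gripper_force: 0.0
```

```bash
python3 - <<'E'
from h import *
to(.4834,.2119,.007,1.383)
m=vision.camera_model("wrist");im=snap("wrist","w6")
cv2.imwrite("pics/w6b.png",cv2.resize(im,(800,600)))
E
```

```text
t 11.18 p [0.4875 0.2103 0.0661] yaw 1.38 d tool mm [ 0.8 -4.3 59.1] turn -0.003 F [-0.6 -0.2 -0.1] gap 32.1 q6 0.39
```

View pics/w6b.png

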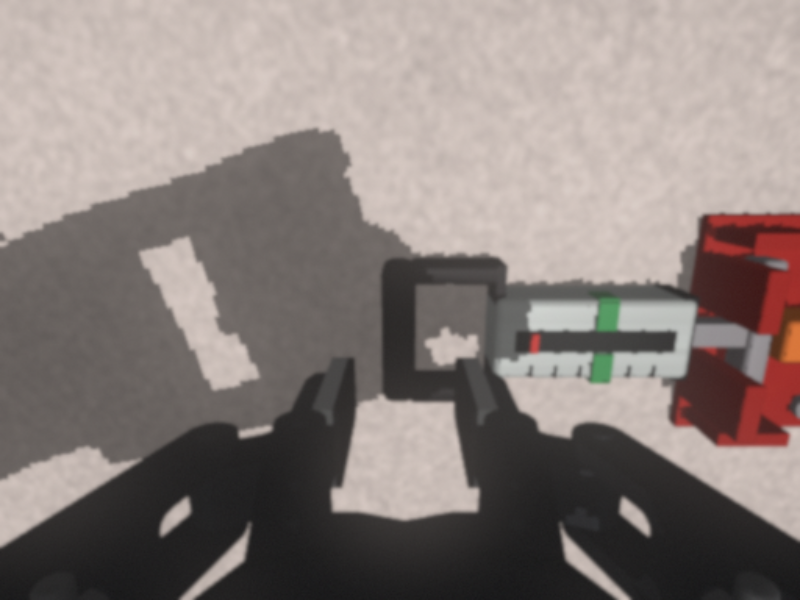

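Wrist view: the handle bar is at (400,328) between the finger lines, pointer at (535,343), and marker at (603,340), with the barrel straight. I'll centre on the bar and descend.

Request:
{"op": "drive_tool", "data": {
  "deltas": [
    [[1.5,-3.5,10,-0.003],[1.5,-3.5,25,-0.003],[1.5,-3.5,40,-0.003],[1.5,-3.5,53,-0.003],[1.5,-3.5,59,-0.003]]
  ]
}}

```text
t: 11.65
tcp_pos: [0.4843, 0.2128, 0.0077]
tool_rot: [0.77, 0.638, 0.001, 0.0]
force: [0.0, -0.5, -0.1]
finger_gap: 0.373
gripper_force: 0.0
```

Request:
{"op": "drive_tool", "data": {
  "deltas": [
    [[0,0,0,0],[0,0,0,0]]
  ]
}}

```text
t: 11.82
tcp_pos: [0.4842, 0.2128, 0.0085]
tool_rot: [0.77, 0.638, 0.001, 0.0]
force: [0.5, 0.6, 0.0]
finger_gap: 0.381
gripper_force: 0.0
```

Request:
{"op": "drive_tool", "data": {
  "deltas": [
    [[0,0,0,0],[0,0,0,0],[0,0,0,0],[0,0,0,0],[0,0,0,0]]
  ],
  "jaw": 4,
  "force": 70
}}

```text
t: 12.23
tcp_pos: [0.4844, 0.2128, 0.0088]
tool_rot: [0.769, 0.639, 0.001, 0.001]
force: [-0.4, -0.7, 6.6]
finger_gap: 0.14
gripper_force: 71.3
```

```bash
cat >> h.py <<'E'
def meas(fn):
    m=vision.camera_model("wrist");s=manip.sense();im=snap("wrist",fn);hsv=cv2.cvtColor(im,cv2.COLOR_BGR2HSV)
    W=np.zeros(im.shape[:2],bool);W[170:300,310:470]=1
    g=W&(hsv[...,0]>45)&(hsv[...,0]<85)&(hsv[...,1]>90)&(hsv[...,2]>30)
    gy,gx=np.nonzero(g)
    r=W&((hsv[...,0]<6)|(hsv[...,0]>172))&(hsv[...,1]>110)&(hsv[...,2]>60)
    k,l,st,c=cv2.connectedComponentsWithStats(r.astype(np.uint8))
    G=ray("wrist",(gx.mean(),gy.mean()),.028,m)
    e=np.array([.9825,-.186])
    print("grn",gx.mean().round(1),gy.mean().round(1),len(gx),"red",[(c[i].round(1).tolist(),int(st[i,4]),"mm to marker",round(float((G-ray("wrist",c[i],.030,m))[:2]@e*1000),2)) for i in range(1,k) if 15<st[i,4]])
    return im
E
python3 - <<'E'
from h import *
to(.4834,.2119,.007,1.383)
im=meas("w7");cv2.imwrite("pics/w7b.png",cv2.resize(im,(800,600)))
E
```

```text
t 12.23 p [0.4844 0.2128 0.0088] yaw 1.386 d tool mm [-1.1 -0.8  1.8] turn 0.003 F [-0.4 -0.7  6.6] gap 12.0 q6 0.39
grn 444.9 262.3 890 red [([381.7, 268.5], 134, 'mm to marker', 28.78)]
```

View pics/w7b.png

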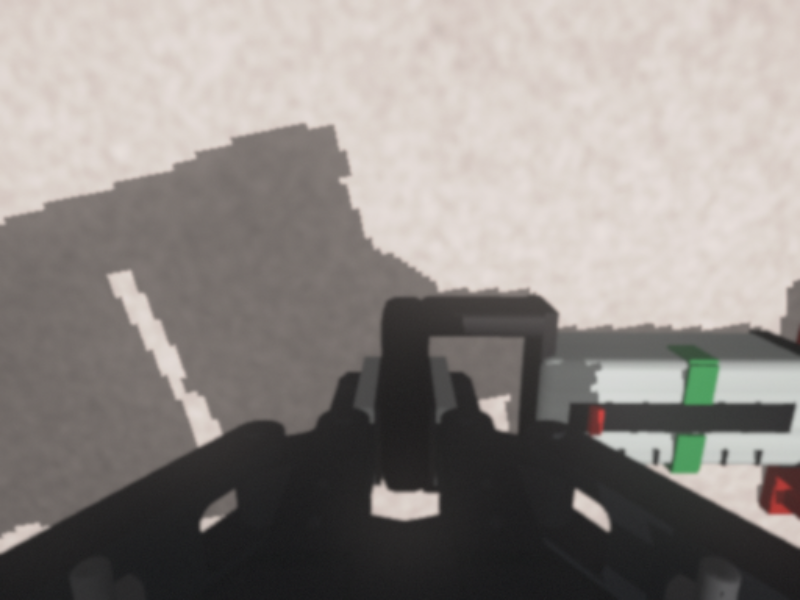

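Bar is gripped squarely at (405,420); the pointer is 28.8 mm short of the marker. I start drawing it out.

Request:
{"op": "drive_tool", "data": {
  "deltas": [
    [[0,-2,-1,0],[0,-4,-1,0],[0,-7,-1,0],[0,-10,-1,0],[0,-12,-1,0]]
  ]
}}

```text
t: 12.7
tcp_pos: [0.4734, 0.2151, 0.0091]
tool_rot: [0.769, 0.639, 0.002, 0.001]
force: [4.7, -2.4, 0.4]
finger_gap: 0.143
gripper_force: 70.5
```

Request:
{"op": "drive_tool", "data": {
  "deltas": [
    [[0,-2.5,0,0],[0,-5,0,0],[0,-7.5,0,0],[0,-10,0,0],[0,-11,0,0]]
  ]
}}

```text
t: 13.12
tcp_pos: [0.4638, 0.217, 0.0091]
tool_rot: [0.769, 0.639, 0.003, 0.002]
force: [7.5, -2.4, -1.6]
finger_gap: 0.147
gripper_force: 70.2
```

Request:
{"op": "drive_tool", "data": {
  "deltas": [
    [[0,0,0,0],[0,0,0,0]]
  ]
}}

```text
t: 13.28
tcp_pos: [0.4639, 0.217, 0.0091]
tool_rot: [0.769, 0.639, 0.003, 0.002]
force: [6.0, -3.7, -1.4]
finger_gap: 0.144
gripper_force: 70.2
```

```bash
python3 - <<'E'
from h import *
to(.4844,.2128,.0088,1.386)
im=meas("w8")
E
```

```text
t 13.28 p [0.4639 0.217  0.0091] yaw 1.386 d tool mm [-0.4 21.   0.3] turn -0.0 F [ 6.  -3.7 -1.4] gap 12.3 q6 0.41
grn 444.3 262.4 892 red [([416.1, 268.6], 151, 'mm to marker', 13.4)]
```

Request:
{"op": "drive_tool", "data": {
  "deltas": [
    [[0,-2,0,0],[0,-4,0,0],[0,-6,0,0],[0,-8,0,0],[0,-9,0,0]]
  ]
}}

```text
t: 13.75
tcp_pos: [0.4565, 0.2187, 0.0091]
tool_rot: [0.769, 0.639, 0.004, 0.002]
force: [10.1, -4.8, -2.5]
finger_gap: 0.138
gripper_force: 70.1
```

Request:
{"op": "drive_tool", "data": {
  "deltas": [
    [[0,-1,0,0],[0,-2,0,0],[0,-2.5,0,0],[0,-2.5,0,0],[0,-2.5,0,0]]
  ]
}}

```text
t: 14.17
tcp_pos: [0.4549, 0.2192, 0.0092]
tool_rot: [0.77, 0.639, 0.004, 0.003]
force: [9.5, -4.4, -2.4]
finger_gap: 0.142
gripper_force: 70.0
```

```bash
python3 - <<'E'
from h import *
to(.4844,.2128,.0088,1.386)
im=meas("w9");cv2.imwrite("pics/w9b.png",cv2.resize(im[200:310,340:500],(800,550),interpolation=cv2.INTER_NEAREST))
E
```

```text
t 14.17 p [0.4549 0.2192 0.0092] yaw 1.385 d tool mm [-0.8 30.2  0.4] turn -0.001 F [ 9.5 -4.4 -2.4] gap 12.1 q6 0.42
grn 444.0 262.2 872 red [([436.9, 268.8], 156, 'mm to marker', 4.05)]
```

View pics/w9b.png

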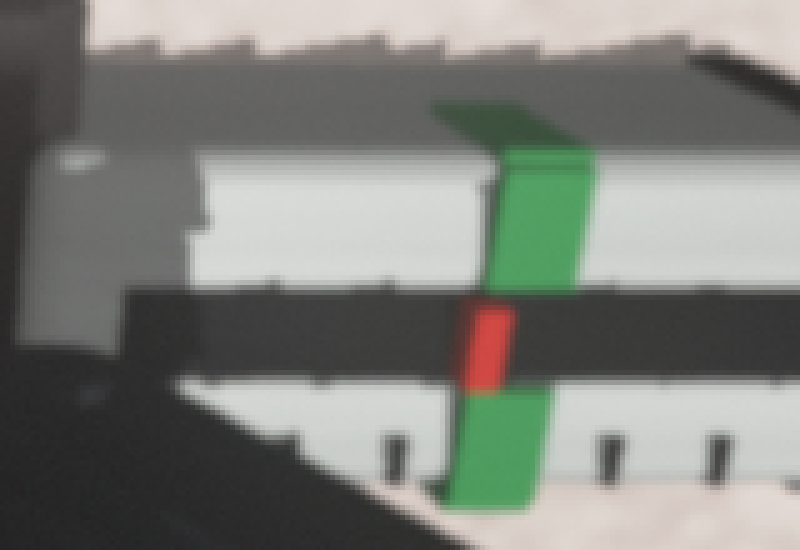

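The pointer (crop (488,345)) is about 4 mm short of the marker's middle (517,345), allowing for parallax. I pull the rest.

Request:
{"op": "drive_tool", "data": {
  "deltas": [
    [[0,-1,0,0],[0,-2,0,0],[0,-3,0,0],[0,-3.8,0,0],[0,-3.8,0,0]]
  ]
}}

```text
t: 14.63
tcp_pos: [0.4518, 0.2199, 0.0092]
tool_rot: [0.77, 0.638, 0.005, 0.003]
force: [10.3, -5.0, -2.5]
finger_gap: 0.143
gripper_force: 70.0
```

```bash
python3 - <<'E'
from h import *
to(.4844,.2128,.0088,1.386)
im=meas("w10");hsv=cv2.cvtColor(im,cv2.COLOR_BGR2HSV)
# band centre interpolated to the pointer's row, light top face only
f=[]
for v in list(range(235,256))+list(range(279,297)):
    u=[x for x in range(400,475) if 45<hsv[v,x,0]<85 and hsv[v,x,1]>90 and hsv[v,x,2]>110]
    if len(u)>12: f.append((v,np.mean(u)))
f=np.array(f);p=np.polyfit(*f.T,1)
r=np.argwhere(((hsv[...,0]<6)|(hsv[...,0]>172))&(hsv[...,1]>110)&(hsv[...,2]>150));r=r[(r[:,0]>250)&(r[:,0]<290)&(r[:,1]<470)&(r[:,1]>400)]
c=r.mean(0);print("red top",c,len(r),"band",np.polyval(p,c[0]),len(f))
m=vision.camera_model("wrist");e=np.array([.9825,-.186])
for z in(.028,.030,.032):print(z,(ray("wrist",(np.polyval(p,c[0]),c[0]),.028,m)-ray("wrist",c[::-1],z,m))[:2]@e*1000)
E
```

```text
t 14.63 p [0.4518 0.2199 0.0092] yaw 1.385 d tool mm [-1.  33.4  0.4] turn -0.001 F [10.3 -5.  -2.5] gap 12.2 q6 0.42
grn 443.8 262.3 865 red [([444.0, 268.6], 153, 'mm to marker', 0.78)]
red top [269.34579439 444.37383178] 107 band 442.62722605222564 39
0.028 -0.797580285365293
0.03 0.5869704535842335
0.032 1.971521192533755
```

Request:
{"op": "drive_tool", "data": {
  "deltas": [
    [[0,-0.4,0,0],[0,-0.8,0,0],[0,-0.8,0,0],[0,-0.8,0,0]]
  ]
}}

```text
t: 15.02
tcp_pos: [0.4513, 0.2201, 0.0093]
tool_rot: [0.77, 0.638, 0.005, 0.003]
force: [10.9, -5.1, -2.4]
finger_gap: 0.143
gripper_force: 70.0
```

```bash
python3 - <<'E'
from h import *
to(.4844,.2128,.0088,1.386)
im=meas("w11");cv2.imwrite("pics/w11b.png",cv2.resize(im[200:310,340:500],(800,550),interpolation=cv2.INTER_NEAREST))
E
```

```text
t 15.02 p [0.4513 0.2201 0.0093] yaw 1.385 d tool mm [-1.  33.9  0.5] turn -0.001 F [10.9 -5.1 -2.4] gap 12.2 q6 0.42
grn 443.7 262.2 862 red [([445.1, 268.6], 154, 'mm to marker', 0.25)]
```

View pics/w11b.png

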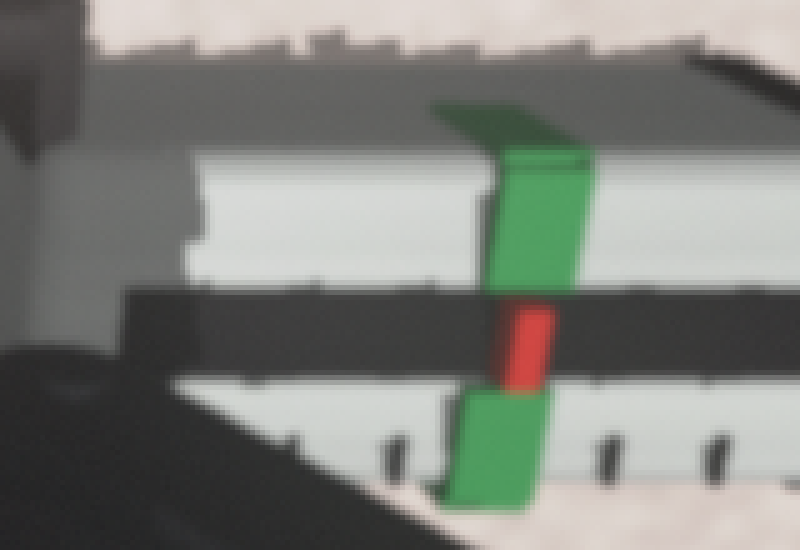

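Request:
{"op": "drive_tool", "data": {
  "deltas": [
    [[0,0,0,0],[0,0,0,0],[0,0,0,0],[0,0,0,0],[0,0,0,0]]
  ]
}}

```text
t: 15.48
tcp_pos: [0.4513, 0.2201, 0.0093]
tool_rot: [0.77, 0.638, 0.005, 0.003]
force: [11.1, -5.4, -2.7]
finger_gap: 0.143
gripper_force: 70.0
```

Request:
{"op": "drive_tool", "data": {
  "deltas": [
    [[0,0,0,0],[0,0,0,0],[0,0,0,0],[0,0,0,0],[0,0,0,0]]
  ]
}}

```text
t: 15.9
tcp_pos: [0.4513, 0.2201, 0.0093]
tool_rot: [0.77, 0.638, 0.005, 0.003]
force: [11.0, -6.1, -2.8]
finger_gap: 0.145
gripper_force: 70.0
```

Request:
{"op": "drive_tool", "data": {
  "deltas": [
    [[0,0,0,0],[0,0,0,0],[0,0,0,0],[0,0,0,0],[0,0,0,0]]
  ]
}}

```text
t: 16.32
tcp_pos: [0.4513, 0.2201, 0.0093]
tool_rot: [0.77, 0.638, 0.005, 0.003]
force: [11.4, -5.0, -3.2]
finger_gap: 0.142
gripper_force: 70.0
```

Request:
{"op": "drive_tool", "data": {
  "deltas": [
    [[0,0,0,0],[0,0,0,0],[0,0,0,0],[0,0,0,0],[0,0,0,0]]
  ]
}}

```text
t: 16.73
tcp_pos: [0.4512, 0.2201, 0.0093]
tool_rot: [0.77, 0.638, 0.005, 0.003]
force: [11.2, -4.7, -3.3]
finger_gap: 0.142
gripper_force: 70.0
```

```bash
python3 - <<'E'
from h import *
to(.4844,.2128,.0088,1.386)
im=meas("w12")
E
```

```text
t 16.73 p [0.4512 0.2201 0.0093] yaw 1.385 d tool mm [-1.  33.9  0.5] turn -0.001 F [11.2 -4.7 -3.3] gap 12.1 q6 0.42
grn 443.7 262.1 863 red [([445.0, 268.6], 157, 'mm to marker', 0.3)]
```

The pointer stands in line with the marker at crop (519,345) vs (515,345), and was held for 1.7 s. I now ease it back gently.

Request:
{"op": "drive_tool", "data": {
  "deltas": [
    [[0,1,0,0],[0,2.5,0,0],[0,4,0,0],[0,5.5,0,0],[0,7,0,0]]
  ]
}}

```text
t: 17.2
tcp_pos: [0.4571, 0.2187, 0.0092]
tool_rot: [0.77, 0.639, 0.004, 0.003]
force: [9.7, -3.9, -2.9]
finger_gap: 0.137
gripper_force: 70.1
```

Request:
{"op": "drive_tool", "data": {
  "deltas": [
    [[0,2,0,0],[0,4,0,0],[0,6,0,0],[0,7.5,0,0],[0,9,0,0]]
  ]
}}

```text
t: 17.62
tcp_pos: [0.464, 0.217, 0.0091]
tool_rot: [0.769, 0.639, 0.003, 0.002]
force: [5.3, -2.7, -1.0]
finger_gap: 0.14
gripper_force: 70.3
```

Request:
{"op": "drive_tool", "data": {
  "deltas": [
    [[0,2,0,0],[0,4,0,0],[0,6,0,0],[0,7.5,0,0],[0,9,0,0]]
  ]
}}

```text
t: 18.03
tcp_pos: [0.4703, 0.2155, 0.0091]
tool_rot: [0.769, 0.639, 0.001, 0.0]
force: [2.5, -0.0, 3.3]
finger_gap: 0.141
gripper_force: 70.8
```

Request:
{"op": "drive_tool", "data": {
  "deltas": [
    [[0,1.5,0,0],[0,3,0,0],[0,4.5,0,0],[0,5.5,0,0],[0,5.5,0,0]]
  ]
}}

```text
t: 18.45
tcp_pos: [0.474, 0.2144, 0.009]
tool_rot: [0.769, 0.639, -0.001, -0.001]
force: [1.4, 0.8, 6.0]
finger_gap: 0.141
gripper_force: 71.2
```

```bash
python3 - <<'E'
from h import *
to(.4844,.2128,.0088,1.386)
im=meas("w13")
E
```

```text
t 18.45 p [0.474  0.2144 0.009 ] yaw 1.386 d tool mm [ 0.3 10.5  0.2] turn 0.0 F [1.4 0.8 6. ] gap 12.0 q6 0.39
grn 444.9 262.2 900 red [([392.6, 268.8], 148, 'mm to marker', 23.85)]
```

Request:
{"op": "drive_tool", "data": {
  "deltas": [
    [[0,1.5,0,0],[0,3,-0.5,0],[0,4.5,-0.5,0],[0,6,-0.5,0],[0,7,-0.5,0]]
  ]
}}

```text
t: 18.92
tcp_pos: [0.4792, 0.2129, 0.009]
tool_rot: [0.769, 0.639, -0.002, -0.002]
force: [-2.9, 2.7, 5.0]
finger_gap: 0.143
gripper_force: 71.2
```

Request:
{"op": "drive_tool", "data": {
  "deltas": [
    [[0,0,0,0],[0,0,0,0],[0,0,0,0]]
  ]
}}

```text
t: 19.17
tcp_pos: [0.4793, 0.2129, 0.0091]
tool_rot: [0.769, 0.639, -0.002, -0.001]
force: [-3.7, 0.7, 3.9]
finger_gap: 0.142
gripper_force: 71.1
```

```bash
python3 - <<'E'
from h import *
to(.4844,.2128,.0088,1.386)
im=meas("w14")
E
```

```text
t 19.17 p [0.4793 0.2129 0.0091] yaw 1.386 d tool mm [0.9 5.  0.3] turn 0.0 F [-3.7  0.7  3.9] gap 12.1 q6 0.39
grn 445.0 262.3 904 red [([381.4, 268.3], 122, 'mm to marker', 28.8)]
```

Slack again (28.8 mm). I nudge it off the prongs a little, release, and rise.

Request:
{"op": "drive_tool", "data": {
  "deltas": [
    [[0,1,0,0],[0,2,0,0],[0,2,0,0]]
  ]
}}

```text
t: 19.47
tcp_pos: [0.4814, 0.2123, 0.0091]
tool_rot: [0.769, 0.639, -0.002, -0.001]
force: [-3.4, 0.8, 5.2]
finger_gap: 0.143
gripper_force: 71.1
```

Request:
{"op": "drive_tool", "data": {
  "deltas": [
    [[0,0,0,0],[0,0,0,0],[0,0,0,0],[0,0,0,0]]
  ],
  "jaw": 31
}}

```text
t: 19.8
tcp_pos: [0.4839, 0.2125, 0.009]
tool_rot: [0.769, 0.639, -0.0, -0.0]
force: [0.2, -0.6, -0.7]
finger_gap: 0.361
gripper_force: 0.0
```

Request:
{"op": "drive_tool", "data": {
  "deltas": [
    [[0,0,-4,0],[0,0,-12,0],[0,0,-24,0],[0,0,-45,0],[0,0,-70,0]]
  ]
}}

```text
t: 20.22
tcp_pos: [0.483, 0.2124, 0.0796]
tool_rot: [0.769, 0.639, -0.001, -0.001]
force: [0.2, 0.1, 0.2]
finger_gap: 0.365
gripper_force: 0.0
```

Request:
{"op": "drive_tool", "data": {
  "deltas": [
    [[0,0,-25,0],[0,0,-60,0],[0,0,-90,0],[0,0,-100,0],[0,0,-100,0]]
  ]
}}

```text
t: 20.63
tcp_pos: [0.4859, 0.2131, 0.1829]
tool_rot: [0.769, 0.639, 0.003, 0.002]
force: [-0.1, 0.4, -1.1]
finger_gap: 0.365
gripper_force: 0.0
```

```bash
python3 - <<'E'
from h import *
to(.4844,.2128,.0088,1.386)
m=vision.camera_model("wrist");im=snap("wrist","w15");b=snap("scene","s15")
cv2.imwrite("pics/v15.png",np.hstack([cv2.resize(im,(440,330)),cv2.resize(b[110:260,200:350],(330,330))]))
E
```

```text
t 20.63 p [0.4859 0.2131 0.1829] yaw 1.386 d tool mm [ -0.6  -1.4 174.1] turn -0.0 F [-0.1  0.4 -1.1] gap 31.1 q6 0.39
```

View pics/v15.png

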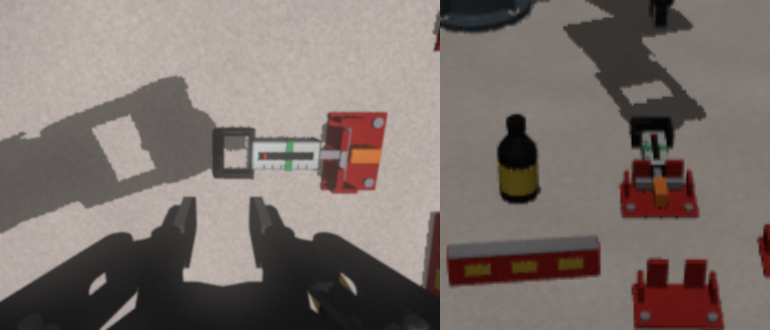

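The gauge lies flat and is still hooked, with its crossbar behind the prongs at (345,155). The pointer is slack at (263,155), and the bystanders are untouched. I hand in.

```bash
python3 -c "
from station import manip
print(manip.sign_off())"
```

```text
the job is handed in; nothing more can be done
None
```

The pull test is finished and handed in after about 21 s: the red pointer stood within about 0.5 mm of the green marker for some 1.7 s, then I eased the gauge back to slack and left it flat, still hooked in the nearest red bracket.

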